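Fetch the ring tray from behind the jars

ROBOT

A 6-joint arm with a two-finger parallel gripper is mounted at the origin on the work surface. World frame = base frame: x ahead of the robot, y to its left, z up, the work surface at z = 0. Lengths are in mm, angles in rad, forces in N, time in s.
With the tool pointing down it reaches from about 300 to 775 mm from the base axis. Payload 14.6 kg.
Tool frame: the origin (TCP) lies between the finger pads; the fingertips stand 19 mm ahead of it and the grasp point (between the pads) is the TCP; z points along the fingers, y is the line along which they close (so a half turn about z gives the same grasp; the last joint's range is limited). The gripper opens to 94 mm and grips with 3 to 60 N. Pads are 16 mm wide; open, the fingers measure 119 mm over their backs; the gripper's body (75 mm by 177 mm) begins 78 mm behind the grasp point.
Start: joints at [1.281, 0.3, 1.521, -0, 1.321, -0.067], TCP at [121.527, 536.396, 224.446] pointing down, gripper open.
Joint ranges: [-3.03, 3.03], [-0.79, 2.21], [0.23, 2.52], [-1.04, 4.18], [0, 3.07], [-2.55, 2.55]. Speed limits (rad/s): [2.22, 2.22, 2.57, 3.14, 3.14, 3.14].

INTERFACE

Orientations are given as [roll, pitch, yaw] about the fixed x, y, z axes, in that order (R = Rz(yaw) Ry(pitch) Rx(roll)).
In Python, from cell import monitor, imaging, job, find_in, trace gives the robot as it stands. The module is installed in compiled form; this text tells all that it offers.
- The arm moves only by the tool arm_command, never from a script. Its argument "steps" is a list of rows, each a list of 5 numbers: the opening, from 0 (shut) to 1 (fully open), then the shift along the tool's x, y, z in mm, then the turn about the tool's z in degrees. In form: [[gripper, dx, dy, dz, turn], ...]. A call has 1 to 20 rows; each row is the pose to reach, as a shift and turn from the pose commanded when the call began, along the tool's axes at that moment; what a row does not reach only later rows make up. A row lasts 1/8 s, in which the tool goes at most 62.5 mm and 10.7 degrees, less where a joint would pass 70% of its speed; a pose out of reach is approached as far as the arm can. A call with a gripper value outside its range is refused whole. The fingers move at their own pace and stop on an object; "force" is the grip in N (left out, the last holds). Time passes only in rows, so rows that repeat a pose let the fingers close. It gives the time, the measured TCP pose, the force, the opening and the grip force at its end, in the units of the state.
- monitor.read_state(): the state, without advancing time (a new reading comes with each control period).
- imaging.camera(name): name is "scene" or "top" or "wrist"; returns a dict with "img" (480x640x3 uint8, red, green, blue), "mtx" (3x3 intrinsics, pixels), "view" (4x4, takes a point from world to camera coordinates). Camera axes: x right, y down, z forward; pixel columns grow to the right and rows downward; lengths in mm; the calibration is good to about 2 mm. The wrist camera is an equidistant fisheye: a pixel r from the principal point sees the ray r / f radians off the axis. A picture is of the moment at which its call begins. There is no depth.
- job.sign_off(): hands the job in; it is judged then, once.
Trained networks look in a picture, given as the dict that the camera call returned (one of the last four; its "shot" number tells which), for a name from the list of things; names that differ only in an ending like _2 or _b are one class to them, and where a whole thing is asked for, a point or a joint stands for the part that bears it (a point fixed in the world has none). Each returns a list of dicts, best first, with "p" (0 to 1); they miss things now and then, are a little off and sometimes report something else, mostly with a low value. They report only what shows in the picture. A call takes as long as a camera call. They do not tell look-alikes from the thing itself.
- find_in(picture, target): "rect" ([centre column, centre row, width, height] in pixels, round what is visible of it).
- trace(picture, target): "region" (480x640 bool, what is visible of it) and "rect" ([centre column, centre row, width, height] in pixels, round what is visible of it).
The state is a dict: "clock": time; "joints": joint angles; "qd": joint speeds; "effort": joint torques, N m; "eef_pos": TCP position; "eef_rot": TCP orientation; "wrist_force": force on the tool from outside, world axes, zero at the start; "moment": the same for the moment, N m; "finger_gap": finger opening in mm; "finger_force": force on a finger pad.
Only numpy, scipy, OpenCV 4.12 (cv2) and the standard library are available. Lean on these libraries where they do the work, as an engineer would, in place of code of your own. Each camera call takes 0.05 s, during which the arm holds its last target. There are 200 camera calls.

TASK

The two jars stand in the way of the ring tray in its sleeve. Move both jars to the dark side mat, then draw the ring tray straight and level out of its sleeve by its red handle and lay it in the middle of the white honeycomb soldering block, in line with the block's long sides; only after that, stand each jar back in the middle of its own coaster (green on green, blue on blue). Set everything down gently, keep the jars upright and the tray level, and leave the ring mandrel and the spare white brick where they lie.

Things in the scene. Friction and masses are not known exactly. Their poses are not given: they have to be found in the camera images.
- green_jar_mid (a point): Closed yellow-green jar with a black cap and white paper label: upright cylinder 44 mm across, 66 mm tall, about 0.14 kg. Point: its centre, 33 mm above its underside; z is its axis. At the start it stands on the green coaster in front of the tray, beside the other jar (centres about 76 mm apart), blocking the tray's way.
- blue_jar_mid (a point): Closed blue jar with a white cap and white paper label: upright cylinder 44 mm across, 66 mm tall, about 0.14 kg. Point: its centre, 33 mm above its underside; z is its axis. At the start it stands on the blue coaster in front of the tray, beside the other jar (centres about 76 mm apart), blocking the tray's way.
- tray_mid (a point): Loose aluminium ring tray, 0.13 kg, 120 (x) x 60 mm, rims 9 mm high at the rear, floor 5 mm. Point: mid-outline, 4.5 mm above underside; x runs from handle end into the sleeve. Red handle: block 24 (x) x 12 (y) mm, centred 40 mm towards -x, top 46 mm above underside; pinch its 12 mm about 30 mm above underside. At the start in the sleeve, underside 12 mm above the bench, 42-52 mm standing out; slides freely.
- sleeve: Fixed dark steel sleeve with clear top, 92 mm wide (y), 27 mm high, from -40 to +46 mm of the origin along x. Level channel along x, 62.4 mm wide, 11 mm high, floor 12 mm above the bench, open only at the -x end, facing the robot. The tray leaves along -x and is clear once its middle is over 100 mm from the origin. Origin: on the bench under the channel's centre line.
- green_coaster: Green coaster: a flat round disc with a green rim and a cork-coloured middle, 74 mm across and 3 mm thick, fixed to the bench in front of the sleeve's open end, with the green jar standing on its middle at the start. Origin: centre of its underside, on the bench (z = 0).
- blue_coaster: Blue coaster: a flat round disc with a blue rim and a cork-coloured middle, 74 mm across and 3 mm thick, fixed to the bench in front of the sleeve's open end, with the blue jar standing on its middle at the start. Origin: centre of its underside, on the bench (z = 0).
- mat: Dark side mat where the jars are set while the tray is fetched: fixed flat rectangle 210 mm (x) by 130 mm (y), 3 mm thick, black rubber edge and grey fabric-like middle. On the left or the right of the sleeve, on the other side from the soldering block. Origin: centre of its underside, on the bench.
- block_top (a point): White honeycomb soldering block, 150 mm (x) by 90 mm (y), fixed on a larger cream tile (200 x 150 mm, 10 mm thick). This point is the centre of the block's top face, 25 mm above the bench; x is along its long sides. The tray may lie on it either way round.
- mandrel: Bystander: tapered aluminium ring mandrel lying on the bench beyond the work, 240 mm long (y), up to 28 mm thick. Origin: middle of its length, on the bench. Not to be moved.
- spare_brick: Bystander: spare white soldering brick lying on the bench beyond the work, 75 x 140 x 15 mm. Origin: centre of its underside. Not to be moved.
There are look-alikes about, which are no part of the job. Leave any brown or orange look-alike of the part that bears tray_mid alone. Several things look just like the part that bears blue_jar_mid: the one meant starts farthest to the robot's right.

How it is judged:
By the outcome, as a careful person would: the job done as asked, in the order asked, and still so for the second after the job is handed in, with the robot touching nothing.
It also fails if it takes over 128 s, if anything falls off the work surface, if the arm or the gripper's body presses on something with over 40 N, if the wrist force passes 120 N, or if a joint passes its speed limit or range.

## Working session

There is one attempt and no reset: what is moved stays moved. The work goes in short steps, Python scripts to look and compute and a tool call to move; the robot and the scene stay as the last step left them, time stands still between calls to the robot, and variables do not carry over. Pictures are saved under pics/ and viewed, at most 14 in all, crops included, and the job is handed in when it is done.

Besides the shell and the picture viewer there is one more tool, called after "Request:" as name(argument=value, ...) on one line, values as JSON. arm_command: Moves the arm, as the interface text tells. Its arguments: {"type":"object","properties":{"steps":{"type":"array","items":{"type":"array","items":{"type":"number"}}},"force":{"type":"number"}},"required":["steps"]}

```bash
mkdir -p pics
cat > h.py <<'E'
import numpy as np, cv2
from cell import monitor, imaging, job, find_in, trace
def snap(cam,name=None):
    p=imaging.camera(cam)
    if name: cv2.imwrite(f'pics/{name}.png',cv2.cvtColor(p['img'],cv2.COLOR_RGB2BGR))
    return p
def ray(p,uv):
    V=np.array(p['view']);R=V[:3,:3];t=V[:3,3]
    d=R.T@np.linalg.solve(np.array(p['mtx']),[uv[0],uv[1],1.]);return -R.T@t,d
def at_z(p,uv,z):
    c,d=ray(p,uv);return c+d*(z-c[2])/d[2]
def proj(p,X):
    V=np.array(p['view']);x=np.array(p['mtx'])@(V[:3,:3]@np.array(X,float)+V[:3,3]);return x[:2]/x[2]
E
python3 - <<'E'
from h import *
for c in ['top','scene']:
    p=snap(c,c+'0')
    print(c,np.round(p['mtx'],1).tolist(),np.round(p['view'],3).tolist())
    for t in ['green_jar_mid','blue_jar_mid','tray_mid','sleeve','green_coaster','blue_coaster','mat','block_top','mandrel','spare_brick']:
        print(t,[(np.round(d['rect']).tolist(),round(d['p'],2)) for d in find_in(p,t)][:5])
print({k:np.round(v,3).tolist() for k,v in monitor.read_state().items()})
E
```

```text
top [[619.2, 0.0, 306.0], [0.0, 619.2, 237.9], [0.0, 0.0, 1.0]] [[-0.015, -1.0, 0.001, 9.436], [-0.997, 0.015, -0.073, 597.131], [0.073, -0.002, -0.997, 1245.76], [0.0, 0.0, 0.0, 1.0]]
green_jar_mid [([271.0, 289.0, 21.0, 26.0], 0.85)]
blue_jar_mid [([258.0, 338.0, 22.0, 25.0], 0.65)]
tray_mid [([288.0, 245.0, 30.0, 28.0], 0.82), ([359.0, 208.0, 35.0, 53.0], 0.64), ([288.0, 134.0, 57.0, 46.0], 0.55)]
sleeve [([285.0, 214.0, 47.0, 46.0], 0.9)]
green_coaster [([271.0, 287.0, 35.0, 39.0], 0.58)]
blue_coaster [([310.0, 286.0, 35.0, 37.0], 0.97), ([273.0, 288.0, 36.0, 39.0], 0.49)]
mat [([164.0, 280.0, 77.0, 112.0], 0.94)]
block_top [([457.0, 285.0, 80.0, 100.0], 0.62)]
mandrel [([185.0, 174.0, 115.0, 15.0], 0.76)]
spare_brick [([440.0, 176.0, 76.0, 40.0], 0.72)]
scene [[468.7, 0.0, 309.6], [0.0, 468.7, 241.1], [0.0, 0.0, 1.0]] [[-0.626, 0.78, -0.015, 376.203], [0.494, 0.381, -0.781, -261.854], [-0.604, -0.496, -0.624, 1294.459], [0.0, 0.0, 0.0, 1.0]]
green_jar_mid [([372.0, 232.0, 22.0, 33.0], 0.84), ([392.0, 366.0, 138.0, 90.0], 0.59)]
blue_jar_mid [([339.0, 220.0, 18.0, 38.0], 0.84), ([409.0, 217.0, 23.0, 38.0], 0.81)]
tray_mid [([336.0, 251.0, 37.0, 28.0], 0.98), ([247.0, 336.0, 80.0, 50.0], 0.68), ([341.0, 234.0, 33.0, 17.0], 0.56)]
sleeve [([312.0, 277.0, 62.0, 55.0], 0.93)]
green_coaster [([372.0, 248.0, 40.0, 24.0], 0.67)]
blue_coaster [([340.0, 236.0, 36.0, 18.0], 0.74)]
mat [([470.0, 304.0, 106.0, 103.0], 0.81)]
block_top [([240.0, 189.0, 102.0, 54.0], 0.93)]
mandrel [([390.0, 367.0, 135.0, 90.0], 0.86)]
spare_brick [([176.0, 236.0, 66.0, 40.0], 0.71)]
{'clock': 1.1, 'joints': [1.281, 0.3, 1.521, 0.0, 1.321, -0.067], 'qd': [-0.0, 0.002, -0.001, -0.0, -0.001, 0.002], 'effort': [-0.002, -53.166, -35.291, 0.071, 0.021, 0.0], 'eef_pos': [121.531, 536.408, 224.462], 'eef_rot': [3.142, -0.0, 2.919], 'wrist_force': [-0.295, 0.134, -0.054], 'moment': [0.07, 0.006, -0.057], 'finger_force': 0.0, 'finger_gap': 93.818}
```

View pics/top0.png

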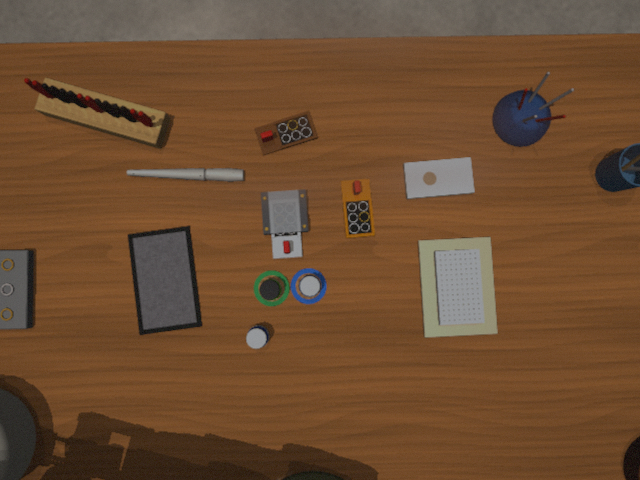

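View pics/scene0.png

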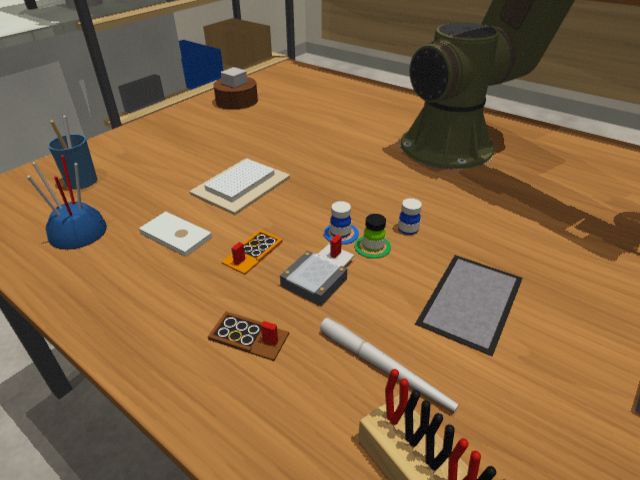

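```bash
cat > m.py <<'E'
from h import *
p=snap('top'); im=p['img']; hsv=cv2.cvtColor(im,cv2.COLOR_RGB2HSV)
def box(m,c): 
    o=np.zeros(m.shape,bool); x0,y0,x1,y1=c; o[y0:y1,x0:x1]=m[y0:y1,x0:x1]; return o
def W(m,z):
    v,u=np.nonzero(m); c,d=ray(p,(0,0)); return np.array([at_z(p,(a,b),z)[:2] for a,b in zip(u,v)],np.float32)
def circ(m,z):
    w=W(m,z); (c,r)=cv2.minEnclosingCircle(w); e=cv2.fitEllipse(cv2.convexHull(w)); return np.round(c,1),round(r,1),np.round(e[0],1),np.round(e[1],1)
def rect(m,z):
    c,s,a=cv2.minAreaRect(W(m,z)); return np.round(c,1),np.round(s,1),round(a,1)
H,S,V=hsv[...,0].astype(int),hsv[...,1].astype(int),hsv[...,2].astype(int)
print('green',circ(box((H>45)&(H<85)&(S>100)&(V>50),(245,262,292,312)),3))
print('blue',circ(box((H>100)&(H<130)&(S>120)&(V>60),(286,262,335,312)),3))
print('gcap',circ(box((V<60),(258,275,284,302)),66))
print('bcap',circ(box((S<60)&(V>110),(297,272,323,300)),66))
b=box((S<80),(120,215,210,345)); print('mat',rect(b,3))
print('block',rect(box((S<30)&(V>110),(425,242,492,332)),25))
print('tile',rect(box((H>18)&(S<110)&(V>130),(405,230,510,345)),10))
print('handle',rect(box((S>170)&((H<6)|(H>174))&(V>90),(275,236,300,258)),58))
print('sleeve+tray',rect(box((S<70),(250,180,320,265)),21))
print('tray out',rect(box((S<40)&(V>120),(265,233,310,262)),19))
c=im[170:360,220:360]; cv2.imwrite('pics/crop.png',cv2.cvtColor(cv2.resize(c,None,fx=4,fy=4,interpolation=cv2.INTER_CUBIC)[:600*1],cv2.COLOR_RGB2BGR))
E
python3 m.py
```

```text
green (array([496. ,  73.8]), 36.6, array([496.2,  74.1]), array([71.7, 72.6]))
blue (array([499.4,  -2.4]), 36.1, array([499.3,  -2.4]), array([71.1, 71.6]))
gcap (array([497.2,  70.9]), 24.7, array([496.,  71.]), array([39.2, 47.5]))
bcap (array([ 5.003e+02, -2.000e-01]), 23.8, array([500.8,   0.8]), array([41.3, 49.5]))
mat (array([516.1, 294.7]), array([207.9, 127.9]), 7.1)
block (array([ 493.7, -309.5]), array([150.8,  91.1]), 2.1)
tile (array([ 493.9, -309.5]), array([198.2, 148. ]), 2.1)
handle (array([577.9,  39.7]), array([ 9.9, 21.9]), 89.3)
sleeve+tray (array([626.8,  43.1]), array([138.7,  91.6]), 2.8)
tray out (array([583.3,  41. ]), array([49.8, 60.1]), 3.7)
```

View pics/crop.png

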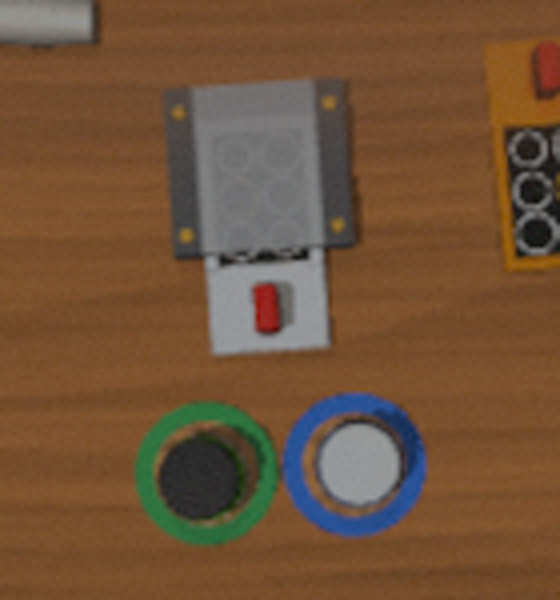

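Blue-jar candidates: (310,286) on the blue coaster and (257,338) on the bare wood. Image columns grow towards −y (the robot's right), so the one at (310,286) is farthest right, and it stands on the blue coaster. The crop confirms this. The green jar is at (271,289). The silver tray with its red handle at (287,247) is in the sleeve, and the brown and orange trays are decoys.

```bash
cat > go.py <<'E'
import sys
from h import *
from scipy.spatial.transform import Rotation as Ro
s=monitor.read_state()
R=Ro.from_euler('xyz',s['eef_rot']).as_matrix()
yaw=np.degrees(np.arctan2(R[1,0],R[0,0]))
print('t',round(s['clock'],2),'pos',np.round(s['eef_pos'],1),'yaw',round(yaw,2),'F',np.round(s['wrist_force'],2),'gap',round(s['finger_gap'],1),round(s['finger_force'],1))
for a in sys.argv[1:]:
    x,y,z,w=map(float,a.split(','))
    print(a,np.round(R.T@(np.array([x,y,z])-s['eef_pos']),1),'turn',round((yaw-w+180)%360-180,1))
E
python3 go.py 496.2,73,170,90
```

```text
t 1.15 pos [121.5 536.4 224.5] yaw 167.23 F [ 0.3  -0.39 -0.28] gap 94.4 0.0
496.2,73,170,90 [-467.8 -369.2   54.4] turn 77.2
```

Request:
arm_command(steps=[[1,-20,-16,0,5],[1,-60,-47,0,15],[1,-105,-83,0,25],[1,-150,-118,5,35],[1,-195,-154,10,45],[1,-240,-190,15,55],[1,-285,-225,20,65],[0.75,-330,-260,30,75],[0.75,-375,-296,40,77.2],[0.75,-420,-331,50,77.2],[0.75,-450,-355,54.4,77.2],[0.75,-467.8,-369.2,54.4,77.2],[0.75,-467.8,-369.2,54.4,77.2],[0.75,-467.8,-369.2,54.4,77.2],[0.75,-467.8,-369.2,54.4,77.2]], force=20)

```text
clock: 3.02
eef_pos: [495.8, 73.7, 170.2]
eef_rot: [3.141, -0.0, 1.572]
wrist_force: [0.3, -0.1, -0.1]
finger_gap: 70.7
finger_force: 0.0
```

```bash
python3 go.py 496.2,73,40,90; python3 -c "
from h import *
p=snap('wrist','w1');print(np.round(p['mtx'],1).tolist())"
```

```text
t 3.02 pos [495.8  73.7 170.2] yaw 90.09 F [ 0.26 -0.07 -0.15] gap 70.7 0.0
496.2,73,40,90 [ -0.7   0.4 130.2] turn 0.1
[[371.6, 0.0, 317.1], [0.0, 371.6, 240.6], [0.0, 0.0, 1.0]]
```

View pics/w1.png

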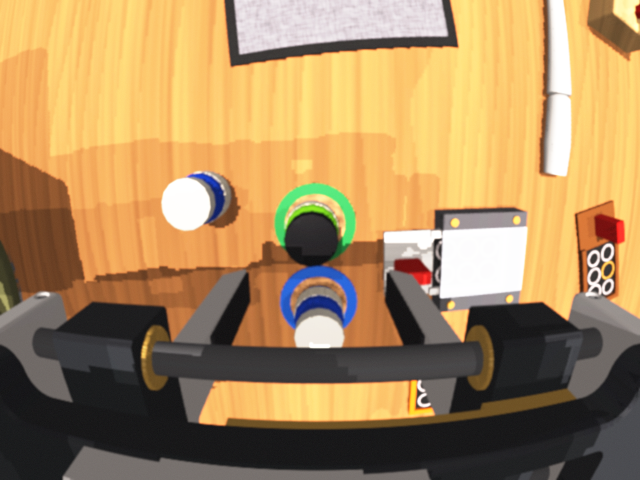

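The wrist view shows the green jar and coaster at (313,225), the blue pair at (318,305), the tray handle at (413,270), and the decoy blue jar at (195,200). I'll measure these as a cross-check on the top-camera positions.

```bash
cat > wm.py <<'E'
from h import *
def wz(p,uv,z):
    K=np.array(p['mtx']);V=np.array(p['view']);R=V[:3,:3];c=-R.T@V[:3,3]
    a=(np.asarray(uv,float)-K[:2,2])/K[0,0];r=np.linalg.norm(a,axis=1,keepdims=True)
    d=np.hstack([a/r*np.sin(r),np.cos(r)])@R
    return c[:2]+d[:,:2]*((z-c[2])/d[:,2])[:,None]
def px(m,c):
    x0,y0,x1,y1=c;v,u=np.nonzero(m[y0:y1,x0:x1]);return np.c_[u+x0,v+y0]
if __name__=='__main__':
    p=snap('wrist');h=cv2.cvtColor(p['img'],cv2.COLOR_RGB2HSV).astype(int);H,S,V=h[...,0],h[...,1],h[...,2]
    f=lambda m,c,z:(lambda w:(np.round(cv2.minEnclosingCircle(w)[0],1),np.round(cv2.minEnclosingCircle(w)[1],1),np.round(cv2.minAreaRect(w)[2],1),np.round(cv2.minAreaRect(w)[0],1),np.round(cv2.minAreaRect(w)[1],1)))(wz(p,px(m,c),z).astype(np.float32))
    print('g',f((H>55)&(H<85)&(S>130)&(V>60),(265,175,365,275),3))
    print('b',f((H>100)&(H<125)&(S>150)&(V>60),(270,258,365,330),3))
    print('gcap',f((V<45),(282,212,342,265),69))
    print('handle',f((S>170)&((H<5)|(H>175))&(V>60),(385,250,435,290),58))
    print('sleeve',f((S<60),(437,200,535,320),27))
    print('cam',np.round(p['view'],3).tolist())
E
python3 wm.py
```

```text
g (array([493.6,  77. ]), np.float64(36.2), np.float64(76.7), array([494.6,  81.2]), array([63.4, 71.4]))
b (array([496.9,   1.7]), np.float64(36.8), np.float64(1.4), array([496.7,   6.5]), array([71.3, 63.7]))
gcap (array([491.6,  78.6]), np.float64(19.8), np.float64(0.0), array([491.5,  78.7]), array([36.5, 38.1]))
handle (array([571.5,  49.1]), np.float64(17.1), np.float64(58.8), array([573. ,  51.7]), array([15.2, 34.1]))
sleeve (array([659.2,  39. ]), np.float64(81.4), np.float64(4.0), array([659.2,  39. ]), array([113.1, 117.2]))
cam [[1.0, 0.001, -0.0, -496.024], [0.001, -0.972, 0.235, 58.447], [0.0, -0.235, -0.972, 355.094], [0.0, 0.0, 0.0, 1.0]]
```

Request:
arm_command(steps=[[0.75,1,-0.5,25,0],[0.75,1.3,-0.6,60,0],[0.75,1.3,-0.6,95,0],[0.75,1.3,-0.6,120,0],[0.75,1.3,-0.6,130,0],[0.75,1.3,-0.6,130,0],[0.75,1.3,-0.6,130,0],[0.4,1.3,-0.6,130,0],[0.4,1.3,-0.6,130,0],[0.4,1.3,-0.6,130,0],[0.4,1.3,-0.6,130,0],[0.4,1.3,-0.6,130,0]], force=15)

```text
clock: 4.62
eef_pos: [495.6, 74.3, 40.2]
eef_rot: [-3.142, 0.0, 1.571]
wrist_force: [-1.7, 0.9, 5.2]
finger_gap: 43.2
finger_force: 15.0
```

```bash
python3 go.py 495.2,75,110,90 560.7,300.3,110,90 560.7,300.3,40.5,90 ; python3 m.py | head -4
```

```text
t 4.62 pos [495.6  74.3  40.2] yaw 90.04 F [-1.7   0.88  5.15] gap 43.2 15.0
495.2,75,110,90 [  0.7  -0.4 -69.8] turn 0.0
560.7,300.3,110,90 [226.   65.3 -69.8] turn 0.0
560.7,300.3,40.5,90 [226.   65.3  -0.3] turn 0.0Traceback (most recent call last):
  File "m.py", line 12, in <module>
    print('green',circ(box((H>45)&(H<85)&(S>100)&(V>50),(245,262,292,312)),3))
                  ~~~~^^^^^^^^^^^^^^^^^^^^^^^^^^^^^^^^^^^^^^^^^^^^^^^^^^^^^^^
  File "m.py", line 8, in circ
    w=W(m,z); (c,r)=cv2.minEnclosingCircle(w); e=cv2.fitEllipse(cv2.convexHull(w)); return np.round(c,1),round(r,1),np.round(e[0],1),np.round(e[1],1)
                    ~~~~~~~~~~~~~~~~~~~~~~^^^
cv2.error: OpenCV(4.12.0) /io/opencv/modules/imgproc/src/shapedescr.cpp:201: error: (-215:Assertion failed) count >= 0 && (depth == CV_32F || depth == CV_32S) in function 'minEnclosingCircle'
```

Request:
arm_command(steps=[[0.4,0,0,-8,0],[0.4,0,0,-30,0],[0.4,0,0,-55,0],[0.4,8,2,-70,0],[0.4,30,8.5,-70,0],[0.4,65,19,-70,0],[0.4,105,30,-70,0],[0.4,145,42,-70,0],[0.4,185,53.5,-70,0],[0.4,212,61,-70,0],[0.4,226,65.3,-70,0],[0.4,226,65.3,-55,0],[0.4,226,65.3,-35,0],[0.4,226,65.3,-18,0],[0.4,226,65.3,-8,0],[0.4,226,65.3,-4,0],[0.4,226,65.3,-2,0],[0.4,226,65.3,-1,0],[0.4,226,65.3,-0.5,0],[0.4,226,65.3,-0.5,0]])

```text
clock: 7.18
eef_pos: [560.8, 300.4, 40.8]
eef_rot: [3.141, -0.0, 1.571]
wrist_force: [-0.1, -0.4, -0.8]
finger_gap: 43.5
finger_force: 15.0
```

Request:
arm_command(steps=[[0.4,0,0,0.5,0],[0.55,0,0,0.5,0],[0.75,0,0,0.5,0],[0.75,0,0,0.5,0],[0.75,0,0,0.5,0],[0.75,0,0,-10,0],[0.75,0,0,-40,0],[0.75,0,0,-80,0],[0.75,-20,-4,-100,0],[0.75,-60,-12,-100,0],[0.75,-110,-23,-100,0],[0.75,-160,-33,-100,0],[0.75,-210,-43,-100,0],[0.75,-260,-53,-100,0],[0.75,-290,-60,-100,0],[0.75,-302,-62,-100,0],[0.75,-302,-62,-100,0],[0.75,-302,-62,-100,0]])

```text
clock: 9.43
eef_pos: [499.2, -0.8, 140.6]
eef_rot: [3.141, -0.0, 1.572]
wrist_force: [0.3, -0.0, 0.8]
finger_gap: 70.8
finger_force: 0.0
```

```bash
python3 go.py 499,-1,40,90; python3 wm.py|head -2; python3 -c "
from h import *
p=snap('scene','s2')
cv2.imwrite('pics/s2.png',cv2.cvtColor(cv2.resize(p['img'][130:400,200:560],None,fx=2,fy=2),cv2.COLOR_RGB2BGR))"
```

```text
t 9.43 pos [499.2  -0.8 140.6] yaw 90.09 F [ 0.26 -0.02  0.75] gap 70.8 0.0
499,-1,40,90 [ -0.2  -0.2 100.6] turn 0.1
g (array([493.9,  48.3]), np.float64(21.3), np.float64(89.9), array([493.9,  44.6]), array([ 7.4, 42.5]))
b (array([497.1, -20.9]), np.float64(29.0), np.float64(89.9), array([497.1, -22.5]), array([ 3.5, 57.9]))
```

View pics/s2.png

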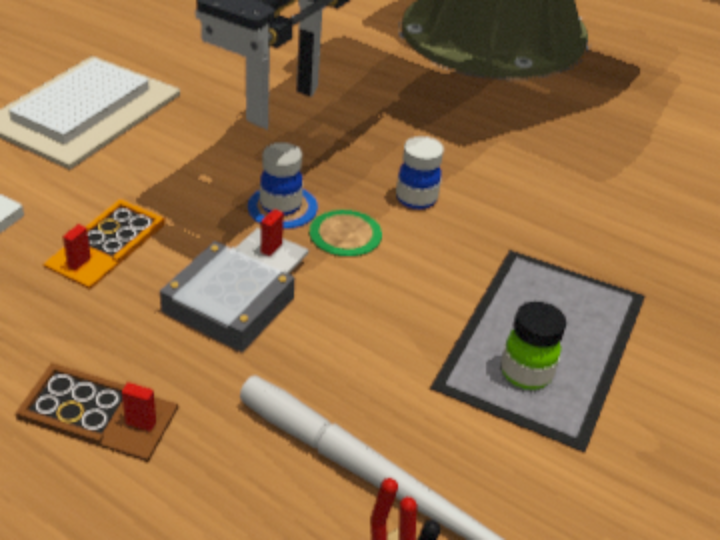

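The green jar stands upright on the mat at (532,345) in the crop. The right blue jar is below the gripper on the blue coaster at (282,180).

Request:
arm_command(steps=[[0.72,0,0,25,0],[0.72,0,0,60,0],[0.72,0,0,88,0],[0.72,0,0,100.5,0],[0.72,0,0,100.5,0],[0.72,0,0,100.5,0],[0.4,0,0,100.5,0],[0.4,0,0,100.5,0],[0.4,0,0,100.5,0],[0.4,0,0,100.5,0],[0.4,0,0,100.5,0]], force=15)

```text
clock: 10.9
eef_pos: [499.0, -1.8, 40.3]
eef_rot: [3.141, 0.0, 1.571]
wrist_force: [-2.7, -0.2, 6.0]
finger_gap: 43.7
finger_force: 15.0
```

```bash
python3 go.py 471.5,289.1,40.5,90
```

```text
t 10.9 pos [499.   -1.8  40.3] yaw 90.03 F [-2.7  -0.22  6.04] gap 43.7 15.0
471.5,289.1,40.5,90 [ 2.909e+02 -2.740e+01 -2.000e-01] turn 0.0
```

Request:
arm_command(steps=[[0.4,0,0,-8,0],[0.4,0,0,-30,0],[0.4,0,0,-60,0],[0.4,10,-1,-80,0],[0.4,35,-3,-80,0],[0.4,75,-7,-80,0],[0.4,120,-11,-80,0],[0.4,165,-15.5,-80,0],[0.4,210,-20,-80,0],[0.4,250,-24,-80,0],[0.4,278,-26.5,-80,0],[0.4,290,-27.5,-75,0],[0.4,290,-27.5,-50,0],[0.4,290,-27.5,-27,0],[0.4,290,-27.5,-11,0],[0.4,290,-27.5,-5,0],[0.4,290,-27.5,-2,0],[0.4,290,-27.5,-0.7,0],[0.4,290,-27.5,0,0],[0.4,290,-27.5,0,0]])

```text
clock: 13.4
eef_pos: [471.5, 288.4, 40.4]
eef_rot: [3.141, -0.0, 1.571]
wrist_force: [-0.2, 0.5, -1.0]
finger_gap: 43.2
finger_force: 15.0
```

Request:
arm_command(steps=[[0.55,0,0,0,0],[0.72,0,0,0,0],[0.72,0,0,0,0],[0.72,0,0,0,0],[0.72,0,0,-10,0],[0.72,0,0,-40,0],[0.72,0,0,-80,0],[0.72,0,0,-110,0],[0.72,-30,6,-120,10],[0.72,-70,20,-120,20],[0.6,-115,36,-120,30],[0.5,-160,55,-120,40],[0.5,-205,75,-120,50],[0.5,-240,90,-120,60],[0.5,-250,95,-120,70],[0.5,-250,95,-120,80],[0.5,-250,95,-120,87],[0.5,-250,95,-120,87],[0.5,-250,95,-120,87]])

```text
clock: 15.78
eef_pos: [566.4, 38.3, 160.4]
eef_rot: [3.142, -0.0, 0.056]
wrist_force: [0.4, 0.5, -0.1]
finger_gap: 47.0
finger_force: 0.0
```

```bash
python3 go.py 577,41,42,2.8
cat > m2.py <<'E'
exec(open('m.py').read().split("print('green'")[0])
if __name__=='__main__':
    print('handle',rect(box((S>170)&((H<6)|(H>174))&(V>90),(275,236,300,258)),58))
E
python3 - <<'E'
from h import *
p=snap('wrist','w2')
E
```

```text
t 15.78 pos [566.4  38.3 160.4] yaw 3.2 F [ 0.36  0.52 -0.07] gap 47.0 0.0
577,41,42,2.8 [ 10.7  -2.1 118.4] turn 0.4
```

View pics/w2.png

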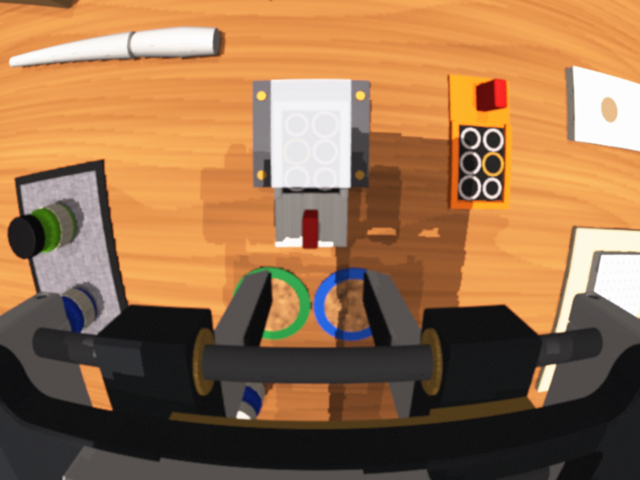

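The wrist view shows both jars on the mat, and the tray with its handle at (310,229), square to the tool. The brass screws on the sleeve are at about (262,97), (360,97), (262,175) and (361,175).

```bash
python3 - <<'E'
from wm import *
p=snap('wrist');h=cv2.cvtColor(p['img'],cv2.COLOR_RGB2HSV).astype(int);H,S,V=h[...,0],h[...,1],h[...,2]
sc=[]
for c in [(252,87,272,107),(350,87,370,107),(252,165,272,185),(351,165,371,185)]:
    q=px((S>130)&(H>18)&(H<35)&(V>130),c).mean(0); sc.append(wz(p,[q],27)[0])
sc=np.array(sc);print(np.round(sc,1).tolist(), sc.mean(0))
d=sc[0]+sc[1]-sc[2]-sc[3];print('yaw',np.degrees(np.arctan2(d[1],d[0])), np.degrees(np.arctan2(*-(sc[1]-sc[0])))if 0 else '')
for e in (sc[0]-sc[1],sc[2]-sc[3]): print('yaw y',np.degrees(np.arctan2(-e[0],e[1])))
m=(S>150)&((H<6)|(H>174))&(V>40)
q=px(m,(295,200,330,252));w=wz(p,q,58);print('handle px',q.min(0),q.max(0),'world y mean',w.mean(0),w.min(0),w.max(0))
# top rim rows
for v in range(208,250,5):
    r=q[q[:,1]==v][:,0]; 
    if len(r):print(v,r.min(),r.max(),np.round(wz(p,[[r.min()-.5,v],[r.max()+.5,v]],58),1).tolist(),[int(x) for x in V[v,r]][:20])
E
python3 - <<'E'
import sys; sys.path.insert(0,'.')
exec(open('m.py').read().split("print('green'")[0])
sc=[]
for x,y in [(264.5,198),(302.5,195.5),(266.5,228.5),(304.5,226.5)]:
    x0,y0=int(x)-3,int(y)-3
    sub=((S>100)&(H>17)&(H<32)); m=box(sub,(x0,y0,x0+8,y0+8)); w=W(m,27); sc.append(w.mean(0) if len(w) else [0,0]); print(len(w),end=' ')
sc=np.array(sc);print(np.round(sc,1).tolist(),sc.mean(0))
print('handle',rect(box((S>150)&((H<6)|(H>174))&(V>60),(275,236,300,258)),58))
E
```

```text
[[678.0, 88.2], [682.2, 10.5], [614.7, 85.9], [nan, nan]] [nan nan]
yaw nan 
yaw y 3.081417922611175
yaw y nan
handle px [303 210] [317 247] world y mean [579.08919038  43.56648125] [565.3332101   38.09281567] [593.0876243   49.04092949]
213 304 316 [[590.5, 48.8], [591.0, 39.5]] [92, 85, 84, 86, 85, 85, 86, 86, 83, 86, 85, 84, 82]
218 303 316 [[586.8, 49.4], [587.4, 39.3]] [108, 111, 114, 114, 114, 115, 117, 115, 114, 114, 114, 114, 111, 106]
223 303 317 [[583.2, 49.2], [583.7, 38.4]] [117, 120, 126, 125, 125, 128, 126, 127, 125, 125, 128, 127, 123, 116, 107]
228 303 317 [[579.5, 49.0], [580.1, 38.2]] [120, 123, 124, 126, 126, 126, 125, 125, 126, 125, 126, 126, 123, 115, 104]
233 303 317 [[575.8, 48.9], [576.4, 38.0]] [117, 120, 123, 123, 123, 126, 125, 123, 126, 125, 125, 124, 121, 114, 105]
238 304 317 [[572.1, 48.0], [572.6, 37.8]] [119, 123, 122, 123, 124, 122, 123, 126, 121, 125, 123, 120, 114, 106]
243 304 316 [[568.3, 47.8], [568.9, 38.3]] [119, 123, 124, 122, 122, 123, 125, 124, 124, 123, 123, 119, 120]
7 7 2 4 [[680.0, 84.80000305175781], [684.4000244140625, 7.5], [618.2000122070312, 77.9000015258789], [620.7000122070312, 5.400000095367432]] [650.8096    43.900433]<stdin>:5: RuntimeWarning: Mean of empty slice.
  ret = um.true_divide(
Traceback (most recent call last):
cv2.error: OpenCV(4.12.0) /io/opencv/modules/imgproc/src/convhull.cpp:143: error: (-215:Assertion failed) total >= 0 && (depth == CV_32F || depth == CV_32S) in function 'convexHull'
```

Request:
arm_command(steps=[[0.4,5,-2,10,0.5],[0.4,10.9,-4.3,40,0.5],[0.4,10.9,-4.3,75,0.5],[0.4,10.9,-4.3,100,0.5],[0.4,10.9,-4.3,112,0.5],[0.4,10.9,-4.3,118,0.5],[0.4,10.9,-4.3,118,0.5],[0.25,10.9,-4.3,118,0.5],[0.2,10.9,-4.3,118,0.5],[0.15,10.9,-4.3,118,0.5],[0.1,10.9,-4.3,118,0.5],[0.08,10.9,-4.3,118,0.5],[0.08,10.9,-4.3,118,0.5],[0.08,10.9,-4.3,118,0.5]], force=5)

```text
clock: 17.68
eef_pos: [577.1, 43.2, 42.2]
eef_rot: [-3.142, -0.0, 0.044]
wrist_force: [-1.4, 1.9, 3.7]
finger_gap: 12.4
finger_force: 5.0
```

```bash
python3 go.py 577,43.2,42,2.6;python3 go.py
```

```text
t 17.68 pos [577.1  43.2  42.2] yaw 2.54 F [-1.36  1.92  3.65] gap 12.4 5.0
577,43.2,42,2.6 [-0.1  0.   0.2] turn -0.1
t 17.68 pos [577.1  43.2  42.2] yaw 2.54 F [-1.36  1.92  3.65] gap 12.4 5.0
```

Request:
arm_command(steps=[[0.08,0,0,0,0],[0.08,0,0,0,0],[0.08,0,0,0,0],[0.08,-2,0,0,0],[0.08,-5,0,0,0],[0.08,-8,0,0,0],[0.08,-11,0,0,0],[0.08,-14,0,0,0]], force=25)

```text
clock: 18.68
eef_pos: [562.9, 42.5, 42.1]
eef_rot: [3.142, -0.0, 0.044]
wrist_force: [3.3, 1.3, 2.5]
finger_gap: 11.8
finger_force: 25.0
```

```bash
python3 go.py
```

```text
t 18.68 pos [562.9  42.5  42.1] yaw 2.53 F [3.33 1.25 2.49] gap 11.8 25.0
```

Request:
arm_command(steps=[[0.08,-4,0,0,0],[0.08,-9,0,0,0],[0.08,-15,0,0,0],[0.08,-21,0,0,0],[0.08,-27,0,0,0],[0.08,-33,0,0,0],[0.08,-39,0,0,0],[0.08,-45,0,0,0],[0.08,-51,0,0,0],[0.08,-57,0,0,0],[0.08,-63,0,0,0],[0.08,-69,0,0,0],[0.08,-75,0,0,0],[0.08,-80,0,0,0],[0.08,-83,0,0,0],[0.08,-83,0,0,0]])

```text
clock: 20.68
eef_pos: [480.1, 38.9, 42.1]
eef_rot: [3.142, -0.0, 0.044]
wrist_force: [0.1, 0.5, -1.8]
finger_gap: 11.7
finger_force: 25.0
```

```bash
python3 go.py
python3 - <<'E'
from h import *
p=snap('scene')
cv2.imwrite('pics/s3.png',cv2.cvtColor(cv2.resize(p['img'][150:350,230:450],None,fx=3,fy=3),cv2.COLOR_RGB2BGR))
E
```

```text
t 20.68 pos [480.1  38.9  42.1] yaw 2.54 F [ 0.07  0.55 -1.76] gap 11.7 25.0
```

View pics/s3.png

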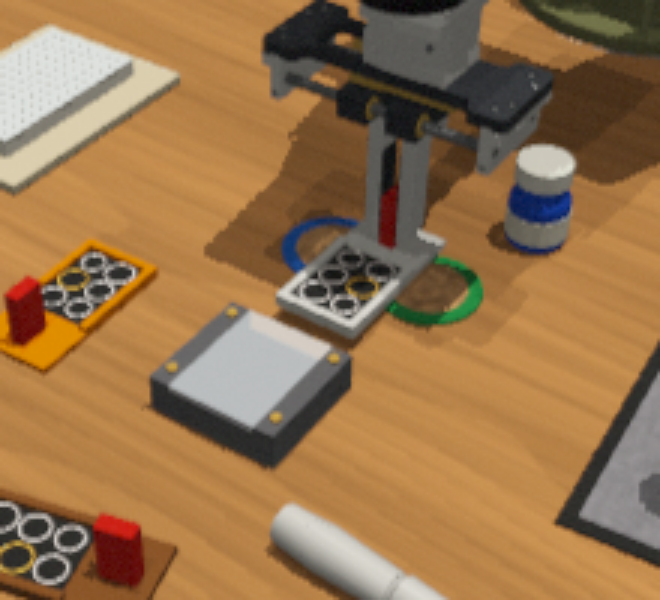

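The tray is fully out of the sleeve, level, and held by its red handle. Next I'll lift it and carry it towards the block.

Request:
arm_command(steps=[[0.08,0,0,-5,0],[0.08,0,0,-15,0],[0.08,0,0,-30,0],[0.08,-1,8,-42,0],[0.08,-3,22,-48,0],[0.08,-6,45,-48,0],[0.08,-9,70,-48,0],[0.08,-12.5,98,-48,0],[0.08,-16,126,-48,0],[0.08,-20,154,-48,0],[0.08,-23,182,-48,0],[0.08,-27,210,-48,0],[0.08,-30.5,238,-48,0],[0.08,-34,266,-48,0],[0.08,-37.5,294,-48,0.2],[0.08,-41,318,-48,0.4],[0.08,-43,336,-48,0.4],[0.08,-44.2,345.5,-48,0.4],[0.08,-44.2,345.5,-48,0.4],[0.08,-44.2,345.5,-48,0.4]])

```text
clock: 23.22
eef_pos: [451.3, -307.7, 90.0]
eef_rot: [-3.141, 0.0, 0.038]
wrist_force: [0.4, 0.0, -1.0]
finger_gap: 11.9
finger_force: 25.0
```

```bash
python3 go.py 451.4,-307.9,57,2.1
python3 - <<'E'
from h import *
p=snap('wrist','w4'); q=snap('scene')
cv2.imwrite('pics/s4.png',cv2.cvtColor(np.hstack([cv2.resize(p['img'],None,fx=.8,fy=.8)[:,60:452],cv2.resize(q['img'][120:248,150:256],None,fx=3,fy=3)]),cv2.COLOR_RGB2BGR))
E
```

```text
t 23.23 pos [ 451.3 -307.7   90. ] yaw 2.17 F [ 0.37  0.   -1.02] gap 11.9 25.0
451.4,-307.9,57,2.1 [ 0.1  0.2 33. ] turn 0.1
```

View pics/s4.png

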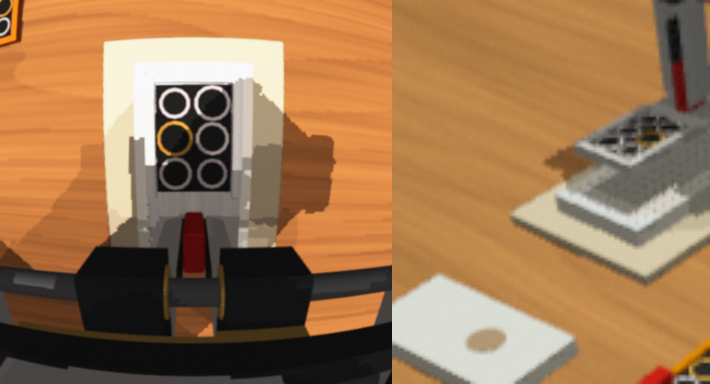

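Run:
```python
from wm import *
im=cv2.imread('pics/w4.png')
c=im[30:230,190:420]; c=cv2.resize(c,None,fx=3,fy=3,interpolation=cv2.INTER_CUBIC)
cv2.imwrite('pics/c4.png',c)
```

```text
(no output)
```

View pics/c4.png

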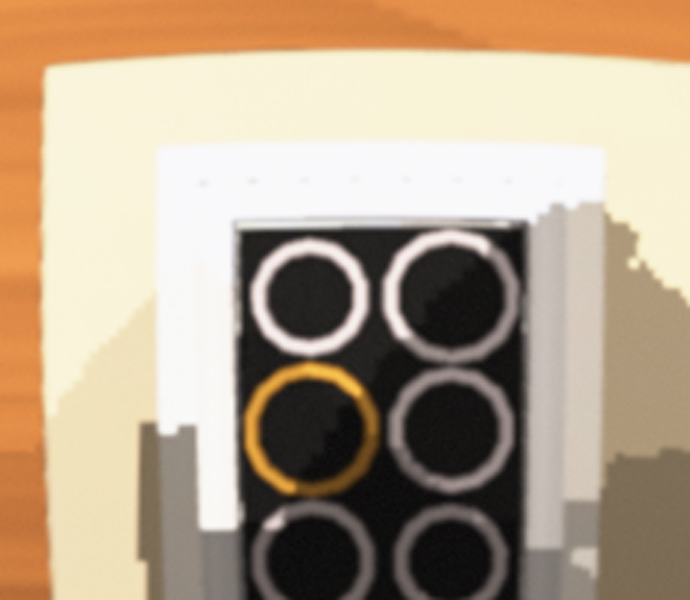

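Run:
```python
from wm import *
p=snap('wrist')
f=lambda c,z:np.round(wz(p,[[190+c[0]/3,30+c[1]/3]],z)[0],1)
A,B=f((158,145),25),f((604,148),25)
print('block far',A,B,(A+B)/2,'yaw',np.degrees(np.arctan2(B[0]-A[0],A[1]-B[1])))
print('tile far-left',f((46,67),10),'tile left low',f((50,560),10))
print('block edges mid',f((160,420),25),f((599,430),25))
print('tray L/R',f((198,480),69),f((565,480),69),f((200,300),69),f((566,300),69))
print('panel far L/R',f((236,223),66),f((526,223),66),'panel low',f((244,590),66),f((522,590),66))
```

```text
block far [ 564.7 -258.7] [ 567.4 -349.2] [ 566.05 -303.95] yaw 1.7088699557645513
tile far-left [ 586.9 -228.9] tile left low [ 474.9 -232.5]
block edges mid [ 507.6 -260.9] [ 508.9 -350.7]
tray L/R [ 500.1 -276.2] [ 502.4 -336.8] [ 529.8 -275.9] [ 532.1 -335.4]
panel far L/R [ 543. -281.] [ 544.8 -328.7] panel low [ 481.2 -283.8] [ 482.9 -331.1]
```

Request:
arm_command(steps=[[0.08,0.7,0,5,0.2],[0.08,0.7,0,13,0.2],[0.08,0.7,0,21,0.2],[0.08,0.7,0,27,0.2],[0.08,0.7,0,30,0.2],[0.08,0.7,0,32,0.2],[0.08,0.7,0,33,0.2],[0.08,0.7,0,34,0.2],[0.08,0.7,0,34.5,0.2],[0.08,0.7,0,34.5,0.2]])

```text
clock: 24.62
eef_pos: [452.0, -308.2, 55.6]
eef_rot: [3.141, -0.0, 0.034]
wrist_force: [-0.8, 0.5, -1.4]
finger_gap: 12.1
finger_force: 25.0
```

Request:
arm_command(steps=[[0.08,0,0,0.3,0],[0.08,0,0,0.5,0],[0.08,0,0,0.5,0],[0.08,0,0,0.5,0]])

```text
clock: 25.12
eef_pos: [452.1, -308.2, 55.3]
eef_rot: [3.141, -0.0, 0.034]
wrist_force: [-0.9, 2.1, 5.6]
finger_gap: 12.2
finger_force: 25.0
```

Request:
arm_command(steps=[[0.16,0,0,0,0],[0.25,0,0,0,0],[0.3,0,0,0,0],[0.3,0,0,0,0],[0.3,0,0,-8,0],[0.3,0,0,-25,0],[0.3,0,0,-55,0],[0.3,0,0,-85,0],[0.3,-10,0,-100,0],[0.3,-30,0,-110,0],[0.3,-30,0,-110,0]])

```text
clock: 26.5
eef_pos: [421.2, -309.5, 165.9]
eef_rot: [3.141, -0.001, 0.033]
wrist_force: [-0.7, 0.7, -0.9]
finger_gap: 27.8
finger_force: 0.0
```

```bash
python3 go.py
python3 - <<'E'
from wm import *
p=snap('wrist','w5')
c=p['img'][30:230,190:420]; cv2.imwrite('pics/c5.png',cv2.cvtColor(cv2.resize(c,None,fx=3,fy=3,interpolation=cv2.INTER_CUBIC),cv2.COLOR_RGB2BGR))
E
```

```text
t 26.5 pos [ 421.2 -309.5  165.9] yaw 1.88 F [-0.71  0.73 -0.92] gap 27.8 0.0
```

View pics/c5.png

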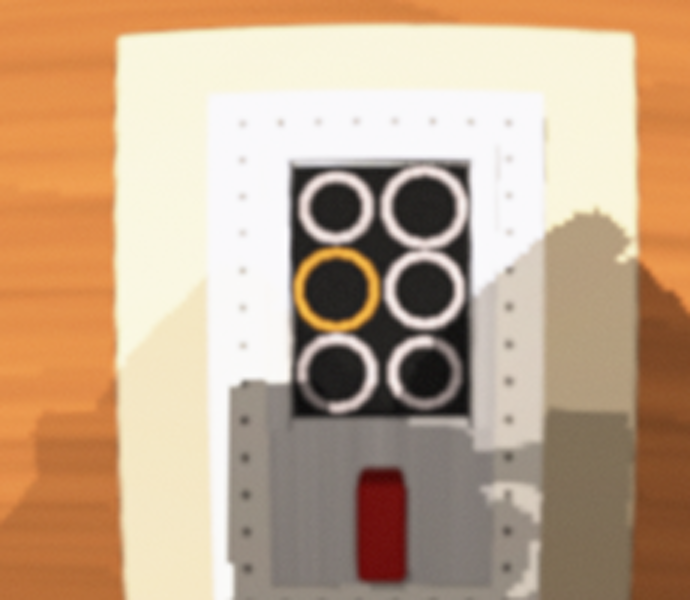

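Run:
```python
from wm import *
p=snap('wrist')
f=lambda c,z:np.round(wz(p,[[190+c[0]/3,30+c[1]/3]],z)[0],1)
A,B=f((208,93),25),f((544,95),25);print('block far',A,B,(A+B)/2)
print('block sides',f((208,300),25),f((544,300),25))
print('tray near L/R',f((271,586),30),f((491,586),30),'side',f((498,200),34),f((497,400),34))
print('panel',f((291,162),31),f((470,162),31),f((293,416),30),f((469,416),30))
```

```text
block far [ 564.8 -258.5] [ 567.  -349.2] [ 565.9  -303.85]
block sides [ 507.  -260.6] [ 509.8 -350.9]
tray near L/R [ 429.7 -279.7] [ 431.7 -339.5] side [ 535.1 -336.6] [ 482.2 -338.3]
panel [ 544.  -282.3] [ 545.5 -329.2] [ 476.  -284.8] [ 477.5 -331.4]
```

Tray mid is about (490.7,−307.5) and the block centre about (491.0,−306.5), with their yaws about equal, so the tray is well placed. Now the jars.

```bash
python3 go.py 471.5,288.8,140,90
```

```text
t 26.6 pos [ 421.9 -309.2  164.9] yaw 1.91 F [ 0.09  1.53 -0.66] gap 28.7 0.0
471.5,288.8,140,90 [  69.5 -596.    25. ] turn -88.1
```

Request:
arm_command(steps=[[0.4,2,-20,0,-5],[0.5,6,-60,0,-14],[0.6,11,-105,0,-23],[0.72,17,-150,0,-32],[0.72,22,-195,0,-41],[0.72,28,-240,0,-50],[0.72,33,-285,0,-59],[0.72,38,-330,0,-68],[0.72,43,-375,0,-77],[0.72,49,-420,0,-84],[0.72,54,-465,0,-88.1],[0.72,60,-510,0,-88.1],[0.72,65,-555,5,-88.1],[0.72,68,-585,15,-88.1],[0.72,69.5,-596,25,-88.1],[0.72,69.5,-596,25,-88.1],[0.72,69.5,-596,25,-88.1],[0.72,69.5,-596,25,-88.1]], force=15)

```text
clock: 28.85
eef_pos: [471.7, 288.1, 140.6]
eef_rot: [3.141, -0.0, 1.57]
wrist_force: [-0.2, 0.5, 0.2]
finger_gap: 67.8
finger_force: 0.0
```

```bash
python3 go.py 471.5,288.8,40.4,90; sleep 0; python3 go.py | cut -c1-60
python3 - <<'E'
from h import *
cv2.imwrite('pics/w6.png',cv2.cvtColor(snap('wrist')['img'],cv2.COLOR_RGB2BGR))
E
python3 go.py
```

```text
t 28.85 pos [471.7 288.1 140.6] yaw 89.97 F [-0.16  0.47  0.24] gap 67.8 0.0
471.5,288.8,40.4,90 [  0.7  -0.2 100.2] turn -0.0
t 28.85 pos [471.7 288.1 140.6] yaw 89.97 F [-0.16  0.47  0.
t 28.9 pos [471.6 288.2 140.6] yaw 89.98 F [-0.1  -0.03 -0.53] gap 68.0 0.0
```

View pics/w6.png

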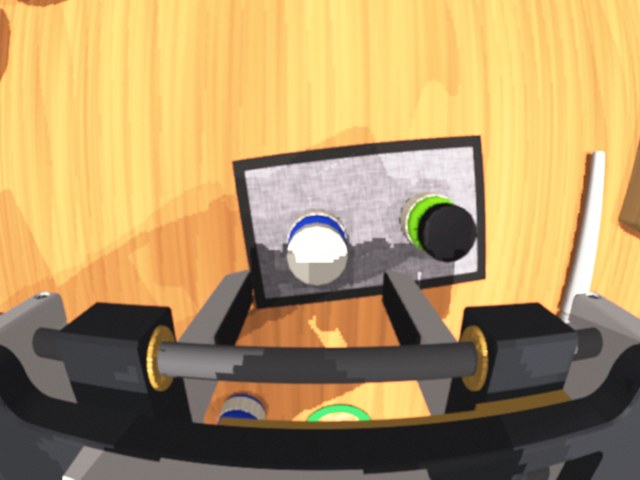

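Both jars stand upright on the mat, blue at (317,248) and green at (440,225). I'll pick the blue jar.

Request:
arm_command(steps=[[0.72,0.6,0,25,0],[0.72,0.6,0,60,0],[0.72,0.6,0,88,0],[0.72,0.6,0,100,0],[0.72,0.6,0,100,0],[0.72,0.6,0,100,0],[0.4,0.6,0,100,0],[0.4,0.6,0,100,0],[0.4,0.6,0,100,0],[0.4,0.6,0,100,0],[0.4,0.6,0,100,0]], force=15)

```text
clock: 30.28
eef_pos: [471.5, 289.5, 40.3]
eef_rot: [3.141, -0.0, 1.571]
wrist_force: [-0.9, -0.5, 3.5]
finger_gap: 43.7
finger_force: 15.0
```

```bash
python3 go.py 497,-1.4,40.5,90
```

```text
t 30.27 pos [471.5 289.5  40.3] yaw 90.03 F [-0.88 -0.49  3.47] gap 43.7 15.0
497,-1.4,40.5,90 [-2.909e+02  2.540e+01 -2.000e-01] turn 0.0
```

Request:
arm_command(steps=[[0.4,0,0,-8,0],[0.4,0,0,-30,0],[0.4,0,0,-60,0],[0.4,-10,1,-80,0],[0.4,-35,3,-80,0],[0.4,-75,6.5,-80,0],[0.4,-120,10.5,-80,0],[0.4,-165,14.5,-80,0],[0.4,-210,18.5,-80,0],[0.4,-250,22,-80,0],[0.4,-278,24.5,-80,0],[0.4,-290.5,25.4,-75,0],[0.4,-290.5,25.4,-50,0],[0.4,-290.5,25.4,-27,0],[0.4,-290.5,25.4,-11,0],[0.4,-290.5,25.4,-5,0],[0.4,-290.5,25.4,-2,0],[0.4,-290.5,25.4,-0.7,0],[0.4,-290.5,25.4,0,0],[0.4,-290.5,25.4,0,0]])

```text
clock: 32.78
eef_pos: [497.1, -1.1, 40.4]
eef_rot: [3.141, 0.0, 1.571]
wrist_force: [0.1, -0.0, -1.0]
finger_gap: 43.8
finger_force: 15.0
```

Request:
arm_command(steps=[[0.55,0,0,0,0],[0.72,0,0,0,0],[0.72,0,0,0,0],[0.72,0,0,0,0],[0.72,0,0,-10,0],[0.72,0,0,-40,0],[0.72,0,0,-80,0],[0.72,20,4,-100,0],[0.72,60,13,-100,0],[0.72,110,23,-100,0],[0.72,160,34,-100,0],[0.72,210,45,-100,0],[0.72,260,55,-100,0],[0.72,290,62,-100,0],[0.72,301.5,64,-100,0],[0.72,301.5,64,-100,0],[0.72,301.5,64,-100,0]])

```text
clock: 34.9
eef_pos: [560.8, 299.3, 140.3]
eef_rot: [3.142, 0.0, 1.57]
wrist_force: [1.2, 0.1, 0.3]
finger_gap: 67.4
finger_force: 0.0
```

```bash
python3 go.py 560.8,300.4,40.4,90
```

```text
t 34.9 pos [560.8 299.3 140.3] yaw 89.98 F [1.16 0.11 0.25] gap 67.4 0.0
560.8,300.4,40.4,90 [ 1.1  0.  99.9] turn -0.0
```

Request:
arm_command(steps=[[0.72,0.7,0,25,0],[0.72,0.7,0,60,0],[0.72,0.7,0,88,0],[0.72,0.7,0,100,0],[0.72,0.7,0,100,0],[0.72,0.7,0,100,0],[0.4,0.7,0,100,0],[0.4,0.7,0,100,0],[0.4,0.7,0,100,0],[0.4,0.7,0,100,0],[0.4,0.7,0,100,0]])

```text
clock: 36.28
eef_pos: [560.9, 301.2, 40.3]
eef_rot: [3.141, -0.0, 1.571]
wrist_force: [-1.6, -0.5, 3.2]
finger_gap: 43.3
finger_force: 15.0
```

Request:
arm_command(steps=[[0.4,0,0,-8,0],[0.4,0,0,-30,0],[0.4,0,0,-60,0],[0.4,-8,-2,-80,0],[0.4,-30,-9,-80,0],[0.4,-65,-19,-80,0],[0.4,-105,-31,-80,0],[0.4,-145,-43,-80,0],[0.4,-185,-55,-80,0],[0.4,-212,-63,-80,0],[0.4,-225.5,-66.9,-80,0],[0.4,-225.5,-66.9,-60,0],[0.4,-225.5,-66.9,-38,0],[0.4,-225.5,-66.9,-19,0],[0.4,-225.5,-66.9,-8,0],[0.4,-225.5,-66.9,-4,0],[0.4,-225.5,-66.9,-2,0],[0.4,-225.5,-66.9,-0.8,0],[0.4,-225.5,-66.9,0,0],[0.4,-225.5,-66.9,0,0]])

```text
clock: 38.78
eef_pos: [494.2, 75.6, 40.3]
eef_rot: [3.141, -0.0, 1.571]
wrist_force: [0.0, 0.3, 1.1]
finger_gap: 44.1
finger_force: 15.0
```

Request:
arm_command(steps=[[0.55,0,0,0,0],[0.72,0,0,0,0],[0.72,0,0,0,0],[0.72,0,0,0,0],[0.72,0,0,-10,0],[0.72,0,0,-40,0],[0.72,0,0,-80,0],[0.72,0,0,-130,0],[0.72,30,0,-180,0],[0.72,80,0,-180,0],[0.72,130,0,-180,0],[0.72,130,0,-180,0],[0.72,130,0,-180,0]])

```text
clock: 40.4
eef_pos: [493.8, 205.2, 220.3]
eef_rot: [3.142, 0.0, 1.572]
wrist_force: [0.5, -0.0, -0.6]
finger_gap: 67.8
finger_force: 0.0
```

```bash
python3 go.py
python3 - <<'E'
from h import *
p=snap('top');q=snap('scene')
a=cv2.resize(p['img'][255:315,245:340],None,fx=4.2,fy=4.2,interpolation=cv2.INTER_CUBIC)
b=cv2.resize(q['img'][140:320,180:480],None,fx=1.33,fy=1.4)
c=np.zeros((max(a.shape[0],b.shape[0]),a.shape[1]+b.shape[1],3),np.uint8);c[:a.shape[0],:a.shape[1]]=a;c[:b.shape[0],a.shape[1]:]=b
cv2.imwrite('pics/f.png',cv2.cvtColor(c,cv2.COLOR_RGB2BGR))
E
python3 m.py|sed -n '1,4p'
```

```text
t 40.4 pos [493.8 205.2 220.3] yaw 90.05 F [ 0.46 -0.04 -0.61] gap 67.8 0.0
green (array([496.3,  74.4]), 36.4, array([496.6,  74.4]), array([71.7, 72.1]))
blue (array([499.4,  -2.4]), 36.1, array([499.3,  -2.4]), array([71.1, 71.5]))
gcap (array([494.2,  71.1]), 23.7, array([494.9,  72. ]), array([41.5, 46.5]))
bcap (array([495.7,  -5. ]), 30.1, array([496.3,  -3.8]), array([46.2, 60.1]))Traceback (most recent call last):
  File "m.py", line 19, in <module>
    print('handle',rect(box((S>170)&((H<6)|(H>174))&(V>90),(275,236,300,258)),58))
                   ~~~~^^^^^^^^^^^^^^^^^^^^^^^^^^^^^^^^^^^^^^^^^^^^^^^^^^^^^^^^^^
  File "m.py", line 10, in rect
    c,s,a=cv2.minAreaRect(W(m,z)); return np.round(c,1),np.round(s,1),round(a,1)
          ~~~~~~~~~~~~~~~^^^^^^^^
cv2.error: OpenCV(4.12.0) /io/opencv/modules/imgproc/src/convhull.cpp:143: error: (-215:Assertion failed) total >= 0 && (depth == CV_32F || depth == CV_32S) in function 'convexHull'
```

View pics/f.png

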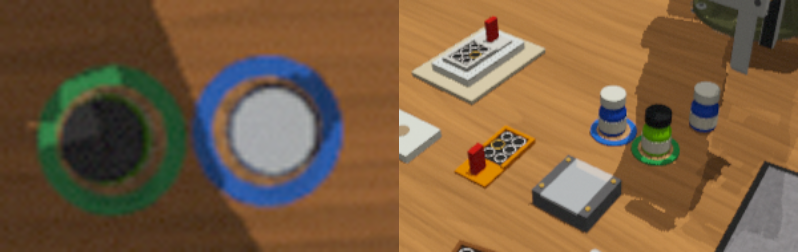

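The final view shows the tray on the block, the green jar centred on its green coaster, and the blue jar about 2 mm from the middle of its blue coaster. Everything is upright and the gripper is clear.

```bash
python3 -c "
from cell import job; print(job.sign_off())"
```

```text
the job is handed in; nothing more can be done
None
```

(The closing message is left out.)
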